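Seal a valve on the leak-test fixture and hold the cam at full lift

TASK

Leak-test the black valve in the fixture. On the grey control box press the small round key, then the square key, then the big mushroom key, each fully down, one at a time, letting each spring back up before the next. Then take the sprung cam lever by its upright handgrip, swing it to the cam's highest lift, where the lever points straight away from the valve in line with the plug and the plug is pushed fully onto the valve flange (further on, the plug backs off again), and finish while still holding it there with the fingers; leave the other things on the bench where they are.

Things in the scene. Friction and masses are not known exactly. Their poses are not given: they have to be found in the camera images.
- fixture: Grey leak-test fixture fixed to the bench, base plate 160 x 365 x 15 mm (x -70 to 90, y -65 to 300 mm). Origin on the bench surface under the vertical cam axis, z up. Along its own +y follow the round steel cam, a guide block (top 101 mm high) with the follower ball inside, the sliding plug with a 72 mm sealing disc, its axis 80 mm above the bench, and the black valve.
- valve_face (a point): Centre of the near flange face of the black valve, 80 mm above the bench, at y = 126 mm in the fixture's frame. The valve lies along the fixture's +y, 160 mm long, flanges 115 mm across, top 138 mm above the bench; its side neck with a yellow cap sticks out to the fixture's x = 150 mm at y = 206 mm.
- cam (a joint): Angle of cam and lever about the vertical cam axis, rad, growing counter-clockwise from above, 0 to 2.3 (stops). At 0 the lever points along the fixture's -x. Highest lift at pi/2 = 1.571, lever along the fixture's -y, away from the valve; beyond it the lift falls. A return spring (0.42 N m per rad, about 5 N at the handgrip at highest lift) swings it back to below 0.3 if let go.
- lever: Steel cam lever: a flat level bar 24 mm wide, 14 mm thick (top 106 mm above the bench), reaching 135 mm from the cam axis, with an upright black round handgrip of diameter 24 mm, 120 mm from the axis, from 106 to 166 mm above the bench. Origin on the bench under the cam axis; its own -x points from the axis to the handgrip, z up. Turns with joint cam.
- lever_grip (a point): Point on the axis of the lever's upright handgrip, 140 mm above the bench, 26 mm below its top; turns with the lever.
- plug (a joint): How far the plug has slid from the cam to the valve, m: about 0 with the cam at 0, about 0.013 (sealing on the flange) at highest lift; sprung back against the cam.
- panel: Grey control box 180 x 90 x 60 mm fixed to the bench, origin at the centre of its underside, long side along its x. Three white keys stand in a row along its x on top, 55 mm apart, in any order, each on a dark square base 44 x 44 x 8 mm.
- key_round_top (a point): Centre of the top of the small round key (18 mm diameter), 82 mm above the bench when up; its cap stands 14 mm out of its base. Pressed straight down; moves with the key.
- key_square_top (a point): Centre of the top of the square key (24 x 24 mm), 82 mm above the bench when up; its cap stands 14 mm out of its base. Pressed straight down; moves with the key.
- key_mushroom_top (a point): Centre of the top of the big mushroom key (round head, 38 mm diameter), 82 mm above the bench when up; its cap stands 14 mm out of its base. Pressed straight down; moves with the key.
- key_round (a joint): Travel of the round key, m: 0 up, 0.006 fully down (takes 5 N, 1.5 N to start it moving); springs back when released.
- key_square (a joint): Travel of the square key, m: 0 up, 0.006 fully down (takes 5 N, 1.5 N to start it moving); springs back when released.
- key_mushroom (a joint): Travel of the mushroom key, m: 0 up, 0.006 fully down (takes 5 N, 1.5 N to start it moving); springs back when released.
- gasket: Bystander: black rubber ring, 84 mm outside, 6 mm thick, flat on the bench. Origin at its underside's centre.
- handwheel: Bystander: grey handwheel, 105 mm across, 22 mm high, flat on the bench. Origin at its underside's centre.
- fitting: Bystander: brass fitting, 38 mm across, 34 mm high, upright. Origin at its underside's centre.
- bolt: Bystander: steel bolt standing on its head, 26 mm across, 55 mm high. Origin at its underside's centre.
- wrench: Bystander: steel wrench lying flat. Origin at its underside's centre.
- carton: Bystander: cardboard box 90 x 120 x 60 mm. Origin at its underside's centre.

How it is judged:
By the outcome, as a careful person would: the job done as asked, in the order asked, and still so for the second after the job is handed in, while the arm keeps its last pose, push and grip.
It also fails if it takes over 54 s, if anything falls off the work surface, if the arm or the gripper's body presses on something with over 40 N, if the wrist force passes 120 N, or if a joint passes its speed limit or range.

ROBOT

A 6-joint arm with a two-finger parallel gripper is mounted at the origin on the work surface. World frame = base frame: x ahead of the robot, y to its left, z up, the work surface at z = 0. Lengths are in m, angles in degrees, forces in N, time in s.
With the tool pointing down it reaches from about 0.375 to 0.9 m from the base axis. Payload 3.1 kg.
Tool frame: the origin (TCP) lies on the centre line of the jaws, within the pads' length; the fingertips stand 8 mm ahead of it and the grasp point (between the pads) lies 11 mm behind it; z points along the fingers, y is the line along which they close (so a half turn about z gives the same grasp; the last joint's range is limited). The gripper opens to 87 mm and grips with 3 to 60 N. Pads are 19 mm wide; open, the fingers measure 117 mm over their backs; the gripper's body (75 mm by 190 mm) begins 51 mm behind the grasp point.
Start: joints at [-78.295, 30.224, 82.088, -0, 67.689, -10.227], TCP at [0.233, -0.58, 0.231] pointing down, gripper open.
Joint ranges: [-176.69, 176.69], [-43.24, 126.21], [12.49, 139.97], [-82, 262], [0, 151.66], [-163.58, 163.58]. Speed limits (degrees/s): [159.86, 159.86, 180, 180, 180, 180].

INTERFACE

Orientations are given as a 3x3 rotation matrix whose columns are the frame's x, y, z axes.
In Python, from rig import * gives the robot as it stands.
- The arm moves only by the tool step_arm, never from a script. Its argument "targets" is a list of rows, each a list of 5 numbers: the opening, from -1 (shut) to 1 (fully open), then the shift along the world's x, y, z normalised to -1 to 1, where 1 is 0.25 m, then the turn about the world's z normalised to -1 to 1, where 1 is 180 degrees. In form: [[fingers, x, y, z, turn], ...]. A call has 1 to 20 rows; each row is the pose to reach, as a shift and turn from the pose commanded when the call began, turning the shorter way round; what a row does not reach only later rows make up. A row lasts 1/10 s, in which the tool goes at most 50 mm and 8.59 degrees, less where a joint would pass 70% of its speed; a pose out of reach is approached as far as the arm can. A call with a number of a shift or a turn outside -1 to 1 is refused whole. A call with a gripper value outside its range is refused whole. The fingers move at their own pace and stop on an object; the grip force is fixed at half the most. Time passes only in rows, so rows that repeat a pose let the fingers close. It gives the time, the measured TCP pose, the force, the opening and the grip force at its end, in the units of the state.
- read_state(): the state, without advancing time (a new reading comes with each control period).
- capture(name): name is "scene" or "top" or "wrist"; returns a dict with "color" (480x640x3 uint8, red, green, blue), "mtx" (3x3 intrinsics, pixels), "pose" (4x4, takes a point from camera to world coordinates). Camera axes: x right, y down, z forward; pixel columns grow to the right and rows downward; lengths in m; the calibration is good to about 2 mm. A picture is of the moment at which its call begins. There is no depth.
- hand_in(): hands the job in; it is judged then, once.
The state is a dict: "time_s": time; "joint_positions": joint angles; "qvel": joint speeds; "tau": joint torques, N m; "position": TCP position; "tcp_rot": TCP orientation; "force": force on the tool from outside, world axes, zero at the start; "moment": the same for the moment, N m; "opening": opening from 0.0 (shut) to 1.0 (fully open); "grasp_force": force on a finger pad.
Only numpy, scipy, OpenCV 4.12 (cv2) and the standard library are available. Lean on these libraries where they do the work, as an engineer would, in place of code of your own. Each camera call takes 0.05 s, during which the arm holds its last target. There are 200 camera calls.

## Working session

There is one attempt and no reset: what is moved stays moved. The work goes in short steps, Python scripts to look and compute and a tool call to move; the robot and the scene stay as the last step left them, time stands still between calls to the robot, and variables do not carry over. Pictures are saved under pics/ and viewed, at most 10 in all, crops included, and the job is handed in when it is done.

Besides the shell and the picture viewer there is one more tool, called after "Request:" as a command line: name --pt "numbers of a row" for each row, then --argument value for the rest. step_arm: Moves the arm, as the interface text tells. Scaled input: -1 to 1 covers 0.25 m each way for a shift and 180 degrees each way for a turn. Its arguments: {"type":"object","properties":{"targets":{"type":"array","items":{"type":"array","items":{"type":"number"}}}},"required":["targets"]}

```bash
mkdir -p pics; cat > h.py <<'E'
from rig import *
import numpy as np, cv2
def ray(c,u,v):
    d=np.linalg.inv(c['mtx'])@[u,v,1]; R=c['pose'][:3,:3]; return c['pose'][:3,3],R@d
def plane(c,u,v,z):
    o,d=ray(c,u,v); return o+d*(z-o[2])/d[2]
def proj(c,p):
    q=np.linalg.inv(c['pose'])@np.r_[p,1]; q=c['mtx']@q[:3]; return q[:2]/q[2]
def tri(obs):
    A=np.zeros((3,3));b=np.zeros(3)
    for c,u,v in obs:
        o,d=ray(c,u,v); d=d/np.linalg.norm(d); M=np.eye(3)-np.outer(d,d); A+=M;b+=M@o
    return np.linalg.solve(A,b)
E
python3 - <<'E'
from h import *
import pickle
for n in("scene","top","wrist"):
    c=capture(n); cv2.imwrite(f'pics/{n}0.png',c['color'][:,:,::-1]); pickle.dump(c,open(n+'0.pkl','wb')); print(n,c['pose'][:3].round(3).tolist(),c['mtx'][0,0])
s=read_state();print(s['time_s'],s['position'],s['tcp_rot'],s['force'])
E
```

```text
scene [[-0.897, 0.273, -0.347, 0.975], [0.441, 0.582, -0.683, 0.791], [0.015, -0.766, -0.643, 0.881]] 494.3560269251506
top [[-0.023, -0.987, 0.161, 0.31], [-1.0, 0.024, 0.001, -0.009], [-0.005, -0.161, -0.987, 1.654]] 589.5758315287359
wrist [[0.374, -0.9, -0.223, 0.295], [-0.927, -0.364, -0.087, -0.555], [-0.003, 0.24, -0.971, 0.383]] 366.3556657624536
0.15 [ 0.23334474 -0.57921986  0.22980317] [[ 9.27637182e-01  3.73482471e-01 -3.18293301e-04]
 [ 3.73482478e-01 -9.27635815e-01  1.62310775e-03]
 [ 3.10942030e-04 -1.62453208e-03 -9.99998632e-01]] [ 0.70714694  0.20933437 -0.40112033]
```

View pics/top0.png

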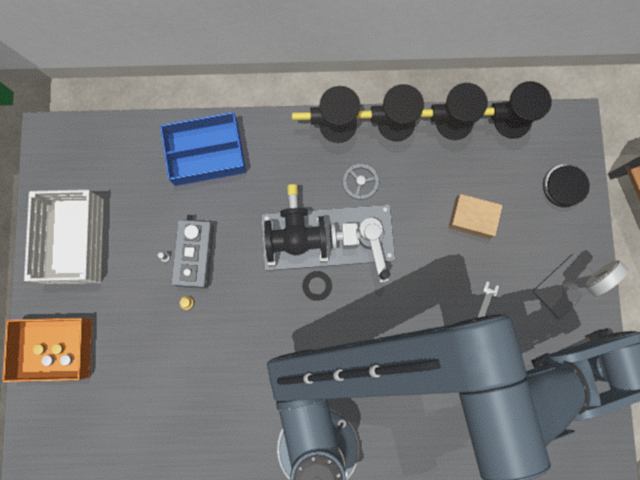

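View pics/scene0.png

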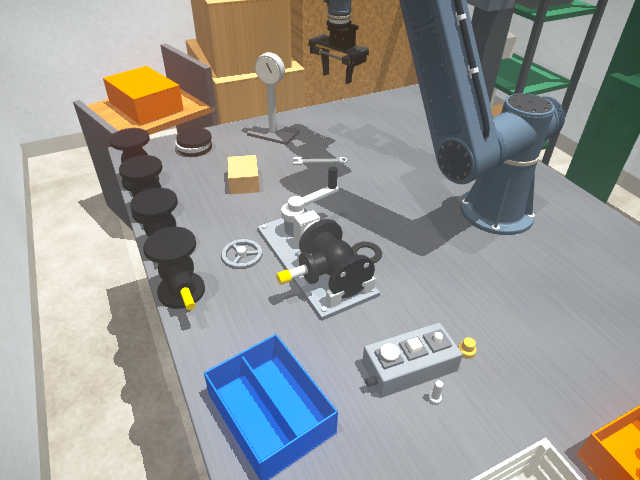

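The top view shows the keys: mushroom ≈(191,232), square ≈(190,252), round ≈(187,272). It also shows the cam ≈(371,231) and the grip ≈(385,272). In the scene view the mushroom, square and round keys are at ≈(390,353), (413,346) and (437,338), and the grip top is at ≈(333,170).

```bash
python3 - <<'E'
from h import *
import pickle
t=pickle.load(open('top0.pkl','rb'));s=pickle.load(open('scene0.pkl','rb'))
def blobs(c,box,f):
    x0,y0,x1,y1=box; im=c['color'][y0:y1,x0:x1].astype(int); m=f(im).astype(np.uint8)
    n,l,st,ce=cv2.connectedComponentsWithStats(m,connectivity=4)
    return [(int(st[i,4]),(ce[i]+[x0,y0]).round(1).tolist(),(st[i,:4]+[x0,y0,0,0]).tolist()) for i in range(1,n) if st[i,4]>12]
for th in(190,215):
  print(th,'T',blobs(t,(170,215,215,292),lambda i:i.min(2)>th)); print('S',blobs(s,(360,320,465,375),lambda i:i.min(2)>th))
dk=lambda i:i.max(2)<45
print('gT',blobs(t,(370,250,400,290),dk));print('gS',blobs(s,(320,155,350,200),dk))
print('camT',blobs(t,(352,210,392,250),lambda i:i.min(2)>170))
a=cv2.resize(t['color'][205:300,170:215],None,fx=6,fy=6,interpolation=2); b=cv2.resize(t['color'][205:300,340:415],None,fx=6,fy=6,interpolation=2)
cv2.imwrite('pics/z1.png',np.hstack([a,b])[:,:,::-1])
b=cv2.resize(s['color'][310:400,355:475],None,fx=6,fy=6,interpolation=2)
cv2.imwrite('pics/z2.png',b[:,:,::-1])
E
```

```text
190 T [(145, [190.7, 231.5], [184, 225, 14, 14]), (71, [188.9, 251.6], [185, 248, 9, 9]), (31, [186.5, 271.8], [184, 269, 6, 7])]
S [(1980, [410.7, 351.0], [365, 323, 97, 52]), (54, [438.5, 335.2], [434, 332, 9, 9])]
215 T [(124, [190.8, 231.4], [185, 226, 13, 12]), (63, [188.8, 251.5], [185, 248, 9, 8]), (25, [186.6, 272.0], [184, 270, 6, 5])]
S [(1027, [409.5, 347.5], [374, 327, 81, 41]), (49, [438.4, 334.9], [434, 332, 9, 7]), (16, [370.4, 347.2], [368, 344, 6, 7]), (23, [455.7, 350.4], [452, 348, 9, 6]), (19, [409.7, 365.8], [408, 362, 5, 8]), (53, [388.4, 371.8], [382, 368, 13, 7]), (17, [398.9, 371.5], [397, 369, 5, 6])]
gT []
gS []
camT [(478, [371.5, 231.3], [360, 218, 22, 32]), (124, [354.6, 234.4], [352, 223, 8, 22])]
```

View pics/z1.png

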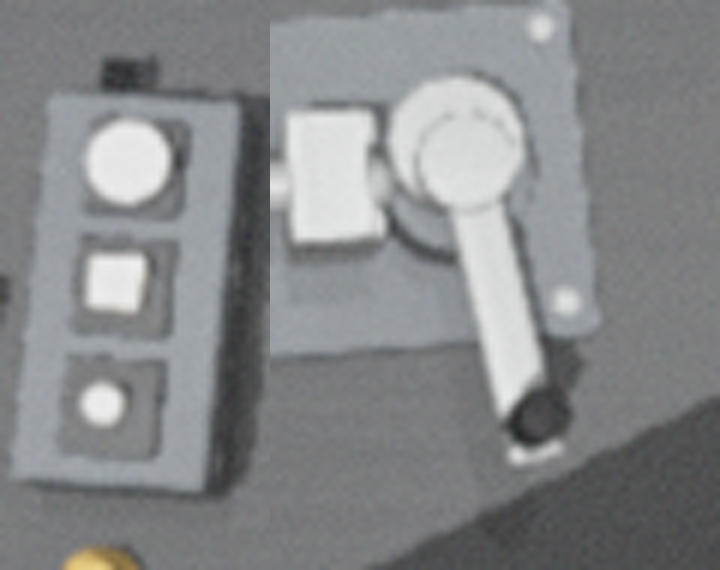

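View pics/z2.png

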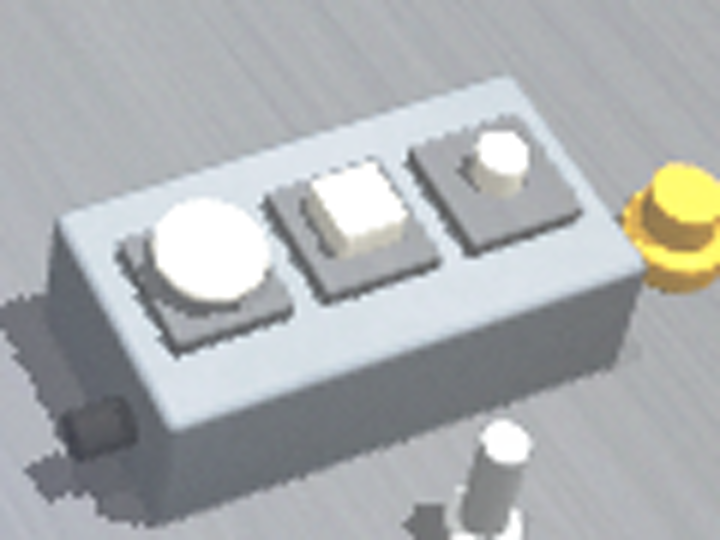

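The crops show the key tops at scene pixels of about mushroom (390,351), square (414,343) and round (438.5,335), and the grip top at about (385,273.5) in the top view. Next I measure them in 3D.

```bash
python3 - <<'E'
from h import *
import pickle
t=pickle.load(open('top0.pkl','rb'));s=pickle.load(open('scene0.pkl','rb'))
T={'m':(190.8,231.4),'s':(188.9,251.5),'r':(186.5,271.9)};S={'m':(390,351),'s':(413.8,342.7),'r':(438.4,335.1)}
for k in T: print(k,tri([(t,*T[k]),(s,*S[k])]).round(4),plane(t,*T[k],.082).round(4),plane(s,*S[k],.082).round(4))
def blobs(c,box,f,a):
    x0,y0,x1,y1=box; im=c['color'][y0:y1,x0:x1].astype(int); m=f(im).astype(np.uint8)
    n,l,st,ce=cv2.connectedComponentsWithStats(m,connectivity=4)
    return [(int(st[i,4]),(ce[i]+[x0,y0]).round(1).tolist(),(st[i,:4]+[x0,y0,0,0]).tolist()) for i in range(1,n) if st[i,4]>=a]
print('gT',blobs(t,(372,262,394,284),lambda i:i.max(2)<72,8));print('gS',blobs(s,(322,160,345,195),lambda i:i.max(2)<72,8))
print('screws',[b for b in blobs(t,(255,198,400,280),lambda i:i.min(2)>165,3)])
g=tri([(t,385,273.3),(s,332.8,169.5)]);print('grip top',g)
E
```

```text
m [0.5859 0.33   0.0812] [0.5859 0.3297 0.082 ] [0.5862 0.3305 0.082 ]
s [0.5318 0.334  0.081 ] [0.5311 0.3342 0.082 ] [0.5329 0.3341 0.082 ]
r [0.4766 0.3398 0.0813] [0.4761 0.34   0.082 ] [0.4775 0.3399 0.082 ]
gT [(33, [384.0, 273.3], [380, 269, 10, 10])]
gS [(134, [332.2, 178.7], [328, 170, 9, 19])]
screws [(59, [292.4, 202.3], [289, 198, 7, 10]), (22, [384.7, 209.0], [383, 207, 5, 5]), (18, [266.0, 217.7], [264, 216, 5, 4]), (6, [316.5, 219.0], [316, 218, 2, 3]), (671, [373.5, 239.2], [360, 218, 25, 56]), (439, [346.4, 234.2], [332, 223, 28, 24]), (22, [388.9, 254.9], [387, 253, 5, 5]), (29, [322.4, 258.4], [319, 254, 9, 7]), (21, [271.0, 263.1], [267, 261, 8, 4]), (3, [387.0, 279.0], [386, 279, 3, 1])]
grip top [ 0.4518356  -0.18129358  0.16076225]
```

Request:
step_arm --pt "1 0.4 0.5 0 0" --pt "1 0.8 1 0 0" --pt "1 0.8 1 0 0" --pt "1 0.8 1 0 0" --pt "1 0.8 1 0 0" --pt "1 0.8 1 0 0" --pt "1 0.8 1 0 0" --pt "1 0.8 1 0 0"

```text
time_s: 0.95
position: [0.4348, -0.3267, 0.2304]
tcp_rot: [[0.926, 0.378, -0.0], [0.378, -0.926, 0.001], [0.0, -0.001, -1.0]]
force: [0.3, -0.4, -0.6]
opening: 0.996
grasp_force: 0.0
```

Request:
step_arm --pt "-1 0.2 1 0.2 0" --pt "-1 0.2 1 0.2 0" --pt "-1 0.2 1 0.2 0" --pt "-1 0.2 1 0.2 0" --pt "-1 0.2 1 0.2 0" --pt "-1 0.2 1 0.2 0" --pt "-1 0.2 1 0.2 0" --pt "-1 0.2 1 0.2 0"

```text
time_s: 1.75
position: [0.4833, -0.0813, 0.2803]
tcp_rot: [[0.928, 0.373, -0.0], [0.373, -0.928, -0.001], [-0.001, 0.001, -1.0]]
force: [0.1, -0.3, -0.3]
opening: 0.356
grasp_force: 0.0
```

```bash
python3 - <<'E'
from h import *
import pickle
c=capture('wrist'); cv2.imwrite('pics/w1.png',c['color'][:,:,::-1]); pickle.dump(c,open('w1.pkl','wb'))
t=capture('top');pickle.dump(t,open('top1.pkl','wb'))
s=read_state();print(s['time_s'],s['position'],s['force'],s['joint_positions'])
E
```

```text
1.85 [ 0.48322156 -0.08163335  0.28006998] [-0.65248441 -0.502373    0.0120617 ] [-2.26563414e+01  1.62184035e+01  9.73622868e+01 -4.10705193e-02
  6.64574509e+01  4.55699686e+01]
```

View pics/w1.png

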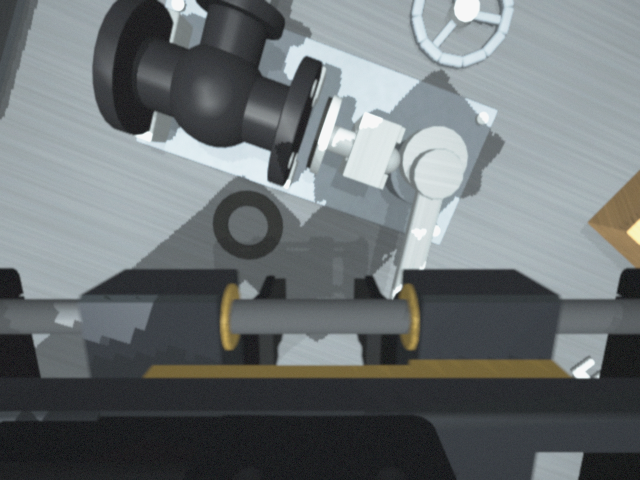

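The wrist view shows the hub disc at ≈(437,174), the guide block at (375,150), the plate's corner screw at (484,118) and the lever running down to (405,290). I now solve for the fixture frame.

```bash
python3 - <<'E'
from h import *
import pickle
t=pickle.load(open('top0.pkl','rb'));w=pickle.load(open('w1.pkl','rb'))
P=np.array([plane(t,u,v,.017)[:2] for u,v in((384.7,209),(388.9,254.9),(266,217.7),(271,263.1))])
F=np.array([(1,0),(0,0),(1,1),(0,1)])
print(P.round(4), np.linalg.norm(P[0]-P[1]),np.linalg.norm(P[0]-P[2]),np.linalg.norm(P[1]-P[3]))
ey=(P[2]+P[3]-P[0]-P[1]);ex=(P[0]+P[2]-P[1]-P[3]);
a=[np.degrees(np.arctan2(-ey[0],ey[1])),np.degrees(np.arctan2(ex[1],ex[0]))];print('yaw',a)
th=np.radians(a[0]);R=np.array([[np.cos(th),-np.sin(th)],[np.sin(th),np.cos(th)]])
o=P.mean(0)-R@[.010,.1175];print('origin',o)
print('hub tri',tri([(t,373.3,231.7),(w,437,174.5)]), 'screw',tri([(t,384.7,209),(w,484,118)]))
g=np.array([.4518,-.1813]);d=R.T@(g-o);print('grip fix',d,np.linalg.norm(d),'angle',np.arctan2(-d[1],-d[0]))
E
```

```text
[[ 0.6484 -0.2051]
 [ 0.5172 -0.2113]
 [ 0.6315  0.1313]
 [ 0.5021  0.1186]] 0.1313283545102923 0.3368587309306703 0.3302820305330615
yaw [np.float64(2.760850563307101), np.float64(4.147637620019983)]
origin [ 0.5704727 -0.159477 ]
hub tri [ 0.56962683 -0.16191221  0.09807858] screw [ 0.64615116 -0.20429481  0.02466645]
grip fix [-0.1195861  -0.01608152] 0.1206625539401349 angle 0.13367458948724653
```

Request:
step_arm --pt "-1 0 1 0 0" --pt "-1 0 1 0 0" --pt "-1 0 1 0 0" --pt "-1 0 1 0 0" --pt "-1 0 1 0 0" --pt "-1 0 1 0 0" --pt "-1 0 1 0 0" --pt "-1 0 1 0 0"

```text
time_s: 2.65
position: [0.4838, 0.1684, 0.2801]
tcp_rot: [[0.928, 0.371, -0.001], [0.371, -0.928, -0.001], [-0.001, 0.0, -1.0]]
force: [0.5, 0.5, 0.6]
opening: 0.004
grasp_force: 0.0
```

Request:
step_arm --pt "-1 -0.028 0.67 -0.3 0" --pt "-1 -0.028 0.67 -0.6 0" --pt "-1 -0.028 0.67 -0.6 0" --pt "-1 -0.028 0.67 -0.6 0" --pt "-1 -0.028 0.67 -0.6 0" --pt "-1 -0.028 0.67 -0.6 0" --pt "-1 -0.028 0.67 -0.6 0"

```text
time_s: 3.35
position: [0.4773, 0.3359, 0.1303]
tcp_rot: [[0.928, 0.372, -0.001], [0.372, -0.928, -0.001], [-0.001, 0.001, -1.0]]
force: [0.4, 0.2, 0.8]
opening: 0.004
grasp_force: 0.0
```

Request:
step_arm --pt "-1 0 0.016 -0.1 0" --pt "-1 0 0.016 -0.15 0" --pt "-1 0 0.016 -0.16 0" --pt "-1 0 0.016 -0.17 0" --pt "-1 0 0.016 -0.18 0" --pt "-1 0 0.016 -0.188 0" --pt "-1 0 0.016 -0.188 0" --pt "-1 0 0.016 -0.188 0"

```text
time_s: 4.15
position: [0.4771, 0.3415, 0.0844]
tcp_rot: [[0.927, 0.374, 0.002], [0.374, -0.927, -0.0], [0.001, 0.001, -1.0]]
force: [-0.5, -3.3, 4.2]
opening: 0.004
grasp_force: 2.4
```

Request:
step_arm --pt "-1 0 -0.004 -0.004 0" --pt "-1 0 -0.004 -0.008 0" --pt "-1 0 -0.004 -0.01 0" --pt "-1 0 -0.004 -0.01 0"

```text
time_s: 4.55
position: [0.4772, 0.3414, 0.0842]
tcp_rot: [[0.927, 0.374, 0.003], [0.374, -0.928, 0.001], [0.003, -0.0, -1.0]]
force: [-4.0, -2.9, 18.4]
opening: 0.006
grasp_force: 9.3
```

Request:
step_arm --pt "-1 0 0 0.06 0" --pt "-1 0 0 0.16 0" --pt "-1 0 0 0.16 0" --pt "-1 0.11 -0.012 0.16 0" --pt "-1 0.22 -0.024 0.16 0" --pt "-1 0.22 -0.024 0.16 0" --pt "-1 0.22 -0.024 0.16 0"

```text
time_s: 5.25
position: [0.5311, 0.3347, 0.1199]
tcp_rot: [[0.928, 0.373, -0.002], [0.373, -0.928, 0.0], [-0.002, -0.001, -1.0]]
force: [-1.3, 0.5, 0.1]
opening: 0.003
grasp_force: 0.0
```

Request:
step_arm --pt "-1 0 0 -0.08 0" --pt "-1 0 0 -0.115 0" --pt "-1 0 0 -0.125 0" --pt "-1 0 0 -0.135 0" --pt "-1 0 0 -0.145 0" --pt "-1 0 0 -0.155 0" --pt "-1 0 0 -0.16 0" --pt "-1 0 0 -0.16 0" --pt "-1 0 0 -0.16 0"

```text
time_s: 6.15
position: [0.5306, 0.3349, 0.0842]
tcp_rot: [[0.928, 0.374, -0.001], [0.374, -0.928, 0.0], [-0.001, -0.0, -1.0]]
force: [-6.9, -2.7, 17.4]
opening: 0.007
grasp_force: 8.8
```

Square key is down to the same depth. Next the mushroom key.

Request:
step_arm --pt "-1 0 0 0.06 0" --pt "-1 0 0 0.16 0" --pt "-1 0 0 0.16 0" --pt "-1 0.11 -0.01 0.16 0" --pt "-1 0.218 -0.018 0.16 0" --pt "-1 0.218 -0.018 0.16 0" --pt "-1 0.218 -0.018 0.16 0"

```text
time_s: 6.85
position: [0.586, 0.3299, 0.1201]
tcp_rot: [[0.928, 0.373, -0.001], [0.373, -0.928, -0.0], [-0.001, -0.0, -1.0]]
force: [0.2, -0.2, -0.8]
opening: 0.002
grasp_force: 0.0
```

Request:
step_arm --pt "-1 0 0 -0.08 0" --pt "-1 0 0 -0.115 0" --pt "-1 0 0 -0.125 0" --pt "-1 0 0 -0.135 0" --pt "-1 0 0 -0.145 0" --pt "-1 0 0 -0.155 0" --pt "-1 0 0 -0.16 0" --pt "-1 0 0 -0.16 0" --pt "-1 0 0 -0.16 0"

```text
time_s: 7.75
position: [0.5853, 0.3304, 0.0843]
tcp_rot: [[0.927, 0.374, -0.0], [0.374, -0.927, -0.0], [-0.0, -0.0, -1.0]]
force: [-6.9, -1.1, 15.0]
opening: 0.003
grasp_force: 7.8
```

Request:
step_arm --pt "-1 0 0 0.1 0" --pt "-1 0 0 0.3 0" --pt "-1 0 0 0.6 0" --pt "1 0 -0.3 0.8 0" --pt "1 -0.2 -1 0.8 0" --pt "1 -0.2 -1 0.8 0" --pt "1 -0.2 -1 0.8 0" --pt "1 -0.2 -1 0.8 0" --pt "1 -0.2 -1 0.8 0" --pt "1 -0.2 -1 0.8 0" --pt "1 -0.2 -1 0.8 0"

```text
time_s: 8.85
position: [0.5366, 0.0801, 0.2815]
tcp_rot: [[0.928, 0.372, 0.002], [0.372, -0.928, 0.001], [0.002, 0.0, -1.0]]
force: [-0.3, 0.0, 0.5]
opening: 0.649
grasp_force: 0.0
```

Request:
step_arm --pt "1 -0.4 -1 0 0" --pt "1 -0.4 -1 0 0" --pt "1 -0.4 -1 0 0" --pt "1 -0.4 -1 0 0" --pt "1 -0.4 -1 0 0" --pt "1 -0.4 -1 0 0" --pt "1 -0.4 -1 0 0"

```text
time_s: 9.55
position: [0.4364, -0.1713, 0.2809]
tcp_rot: [[0.929, 0.371, 0.001], [0.371, -0.929, -0.001], [0.0, 0.001, -1.0]]
force: [-0.6, 0.2, 0.0]
opening: 1.0
grasp_force: 0.0
```

Request:
step_arm --pt "1 -0.3 -0.9 0 0" --pt "1 -0.3 -0.9 0 0" --pt "1 -0.3 -0.9 0 0" --pt "1 -0.3 -0.9 0 0" --pt "1 -0.3 -0.9 0 0" --pt "1 -0.3 -0.9 0 0" --pt "1 -0.3 -0.9 0 0" --pt "1 -0.3 -0.9 0 0"

```text
time_s: 10.35
position: [0.3622, -0.3925, 0.2806]
tcp_rot: [[0.927, 0.376, -0.0], [0.376, -0.927, 0.002], [0.001, -0.002, -1.0]]
force: [0.3, 0.0, -0.7]
opening: 0.999
grasp_force: 0.0
```

```bash
python3 - <<'E'
from h import *
import pickle
c=capture('wrist'); cv2.imwrite('pics/w2.png',c['color'][:,:,::-1]); pickle.dump(c,open('w2.pkl','wb'))
s=read_state();print(s['time_s'],s['position'],s['force'],s['joint_positions'])
t=pickle.load(open('top0.pkl','rb'))
print(proj(c,[.452,-.181,.166]),proj(c,[.570,-.161,.1]))
E
```

```text
10.4 [ 0.36212403 -0.39250239  0.28078456] [ 0.13376345 -0.03030407 -1.16824365] [-5.93215945e+01  1.98408725e+01  9.15402778e+01  3.73653542e-02
  6.86929164e+01  8.56719867e+00]
[69.55420346  2.03775944] [ 137.31290894 -138.80195666]
```

View pics/w2.png

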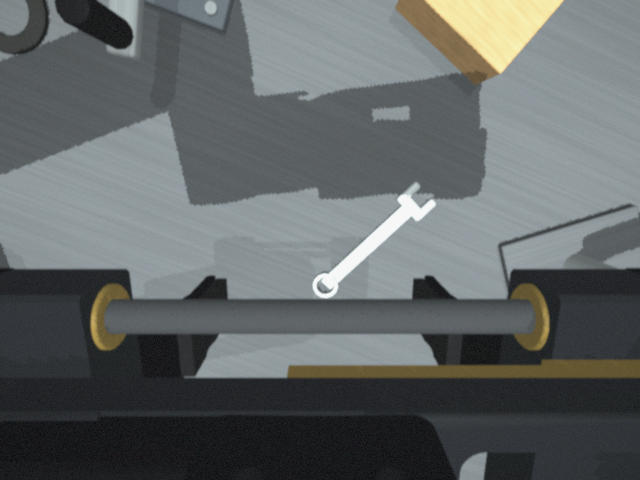

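I overshot in y: the grip is only at the top-left edge, (90,20). I move back towards it and take two wrist views.

Request:
step_arm --pt "1 0.04 0.6 0 0" --pt "1 0.04 0.6 0 0" --pt "1 0.04 0.6 0 0" --pt "1 0.04 0.6 0 0" --pt "1 0.04 0.6 0 0" --pt "1 0.04 0.6 0 0"

```text
time_s: 11.0
position: [0.3718, -0.2449, 0.2815]
tcp_rot: [[0.927, 0.375, 0.001], [0.375, -0.927, -0.002], [0.001, 0.002, -1.0]]
force: [0.5, 0.2, 0.0]
opening: 1.0
grasp_force: 0.0
```

```bash
cat > g.py <<'E'
from h import *
import pickle,sys
n=sys.argv[1]
c=capture('wrist'); pickle.dump(c,open(n+'.pkl','wb'))
s=read_state();print(s['time_s'],s['position'],s['force'])
u,v=proj(c,[.452,-.181,.166]);print('exp grip top',u,v,'hub',proj(c,[.570,-.161,.1]))
cv2.imwrite(f'pics/{n}.png',c['color'][:,:,::-1])
E
python3 g.py w3
```

```text
11.05 [ 0.3716041  -0.24547005  0.2813668 ] [0.46358084 0.23618574 0.05530948]
exp grip top 276.5920274100706 107.52223933101882 hub [314.40253004 -38.6899333 ]
```

Request:
step_arm --pt "1 -0.1 0.24 0 0" --pt "1 -0.1 0.24 0 0" --pt "1 -0.1 0.24 0 0" --pt "1 -0.1 0.24 0 0" --pt "1 -0.1 0.24 0 0"

```text
time_s: 11.55
position: [0.3471, -0.1867, 0.2814]
tcp_rot: [[0.928, 0.372, 0.001], [0.372, -0.928, -0.002], [0.001, 0.002, -1.0]]
force: [0.4, 0.4, -0.3]
opening: 0.999
grasp_force: 0.0
```

```bash
python3 g.py w4; python3 -c "
import cv2,numpy as np
a=cv2.imread('pics/w3.png')[:300];b=cv2.imread('pics/w4.png')[:300]
cv2.imwrite('pics/w34.png',np.vstack([a,b]))"
```

```text
11.6 [ 0.34691076 -0.18647263  0.28130626] [-0.35102519 -0.0423239   0.07662178]
exp grip top 367.6472479426494 105.91188839507662 hub [393.75518587 -40.28006234]
```

View pics/w34.png

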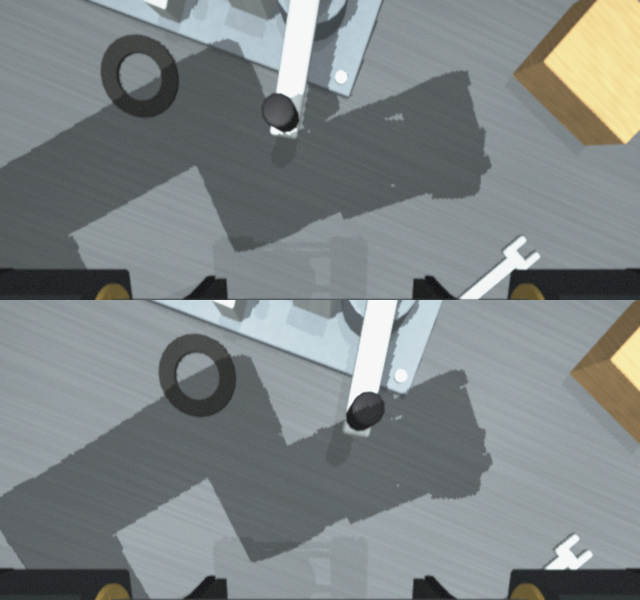

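```bash
python3 - <<'E'
from h import *
import pickle
w3=pickle.load(open('w3.pkl','rb'));w4=pickle.load(open('w4.pkl','rb'));t=pickle.load(open('top0.pkl','rb'));s=pickle.load(open('scene0.pkl','rb'))
print('wrist',tri([(w3,278.5,108.5),(w4,368,107.5)]),'all',tri([(w3,278.5,108.5),(w4,368,107.5),(t,385,273.3),(s,332.8,169.5)]))
for c,p in((w3,(278.5,108.5)),(w4,(368,107.5)),(t,(385,273.3))):print(plane(c,*p,.166))
h=np.array([.570,-.160]);
for c,a,b in((w3,(342,76),0),(w4,(400,76),0)):print('screw',plane(c,*a,.018))
E
```

```text
wrist [ 0.45203288 -0.18189502  0.16152394] all [ 0.45196081 -0.18163643  0.16060506]
[ 0.45189817 -0.18244819  0.166     ]
[ 0.45114311 -0.18164317  0.166     ]
[ 0.4517706  -0.18097961  0.166     ]
screw [ 0.51755297 -0.21226699  0.018     ]
screw [ 0.51582106 -0.21102632  0.018     ]
```

Request:
step_arm --pt "1 0.2 0.018 0 -0.03" --pt "1 0.418 0.018 0 -0.061" --pt "1 0.418 0.018 0 -0.061" --pt "1 0.418 0.018 0 -0.061" --pt "1 0.418 0.018 -0.2 -0.061" --pt "1 0.418 0.018 -0.4 -0.061" --pt "1 0.418 0.018 -0.55 -0.061" --pt "1 0.418 0.018 -0.608 -0.061" --pt "1 0.418 0.018 -0.608 -0.061" --pt "1 0.418 0.018 -0.608 -0.061"

```text
time_s: 12.6
position: [0.4499, -0.1807, 0.1294]
tcp_rot: [[0.982, 0.189, -0.0], [0.189, -0.982, 0.0], [-0.0, -0.0, -1.0]]
force: [-0.5, 0.2, 0.4]
opening: 0.999
grasp_force: 0.0
```

Request:
step_arm --pt "-1 0 0 0 0" --pt "-1 0 0 0 0" --pt "-1 0 0 0 0" --pt "-1 0 0 0 0" --pt "-1 0 0 0 0" --pt "-1 0 0 0 0" --pt "-1 0 0 0 0" --pt "-1 0 0 0 0" --pt "-1 0 0 0 0" --pt "-1 0 0 0 0" --pt "-1 0 0 0 0" --pt "-1 0 0 0 0"

```text
time_s: 13.8
position: [0.4505, -0.1802, 0.129]
tcp_rot: [[0.982, 0.19, -0.0], [0.19, -0.982, 0.0], [-0.0, -0.0, -1.0]]
force: [0.5, 0.4, -0.6]
opening: 0.271
grasp_force: 30.0
```

```bash
python3 - <<'E'
from h import *
s=read_state();p=s['position'];print(p,s['force'],s['opening'],s['grasp_force'])
h=np.array([.570,-.160]);g=np.array(p[:2])
d=g-h;r=np.hypot(*d);a0=np.degrees(np.arctan2(d[1],d[0]))%360;print(r,a0)
for k in range(0,15):
    a=a0+(272.8-a0)*k/14; q=h+r*np.array([np.cos(np.radians(a)),np.sin(np.radians(a))])
    print(k,((q-g)/.25).round(3),round((a-a0)/180,3))
E
```

```text
[ 0.4504687  -0.18022638  0.12897958] [ 0.47407919  0.3840526  -0.62890864] 0.2706989905433273 29.999930039048195
0.12123051639794517 189.604276555842
0 [0. 0.] 0.0
1 [ 0.011 -0.049] 0.033
2 [ 0.027 -0.097] 0.066
3 [ 0.048 -0.142] 0.099
4 [ 0.073 -0.186] 0.132
5 [ 0.103 -0.226] 0.165
6 [ 0.137 -0.264] 0.198
7 [ 0.174 -0.297] 0.231
8 [ 0.215 -0.326] 0.264
9 [ 0.259 -0.351] 0.297
10 [ 0.305 -0.372] 0.33
11 [ 0.352 -0.387] 0.363
12 [ 0.402 -0.398] 0.396
13 [ 0.452 -0.403] 0.429
14 [ 0.502 -0.403] 0.462
```

Request:
step_arm --pt "-1 0.011 -0.049 0 0.033" --pt "-1 0.027 -0.097 0 0.066" --pt "-1 0.048 -0.142 0 0.099" --pt "-1 0.073 -0.186 0 0.132" --pt "-1 0.103 -0.226 0 0.165" --pt "-1 0.137 -0.264 0 0.198" --pt "-1 0.174 -0.297 0 0.231" --pt "-1 0.174 -0.297 0 0.231" --pt "-1 0.174 -0.297 0 0.231"

```text
time_s: 14.7
position: [0.4943, -0.2526, 0.129]
tcp_rot: [[0.609, 0.793, 0.0], [0.793, -0.609, 0.003], [0.003, -0.002, -1.0]]
force: [1.4, 4.9, 1.7]
opening: 0.265
grasp_force: 30.0
```

Request:
step_arm --pt "-1 0.041 -0.029 0 0.033" --pt "-1 0.085 -0.054 0 0.066" --pt "-1 0.131 -0.075 0 0.099" --pt "-1 0.178 -0.09 0 0.132" --pt "-1 0.228 -0.101 0 0.165" --pt "-1 0.278 -0.106 0 0.198" --pt "-1 0.328 -0.106 0 0.231" --pt "-1 0.328 -0.106 0 0.231" --pt "-1 0.328 -0.106 0 0.231" --pt "-1 0.328 -0.106 0 0.231"

```text
time_s: 15.7
position: [0.5744, -0.2777, 0.129]
tcp_rot: [[-0.071, 0.997, -0.004], [0.997, 0.071, 0.006], [0.006, -0.003, -1.0]]
force: [-2.7, 6.4, 4.8]
opening: 0.273
grasp_force: 30.0
```

```bash
python3 - <<'E'
from h import *
import pickle
t=capture('top');w=capture('wrist');s=capture('scene')
for n,c in(('t',t),('w',w),('s',s)):pickle.dump(c,open(n+'f.pkl','wb'))
q=read_state();print(q['time_s'],q['position'],q['force'],q['grasp_force'])
a=cv2.resize(t['color'][190:300,255:415],(800,550),interpolation=2)[:,:,::-1]
cv2.imwrite('pics/tf.png',a)
cv2.imwrite('pics/wf.png',w['color'][:,:,::-1])
E
```

```text
15.85 [ 0.57438213 -0.27768406  0.12896914] [-2.54288325  6.47383248  5.11529051] 30.012773824855685
```

View pics/tf.png

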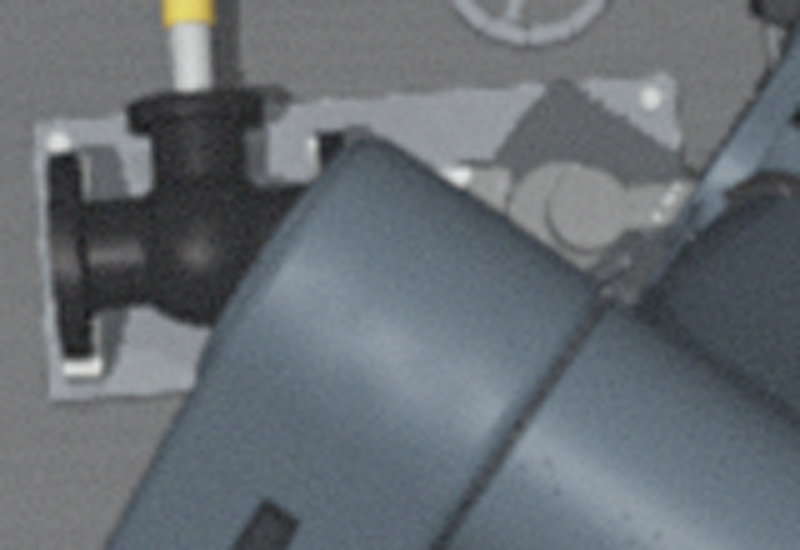

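View pics/wf.png

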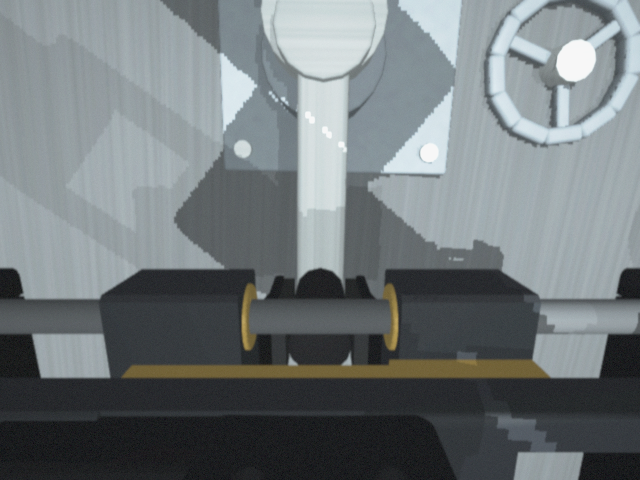

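The final views show the lever bar at columns 299–346, and the plate screws at (241,149) and (429,153). The plate's near edge runs from (222,172) to (445,175). I compare the two directions.

```bash
python3 - <<'E'
from h import *
import pickle
w=pickle.load(open('wf.pkl','rb')); g=cv2.GaussianBlur(cv2.cvtColor(w['color'],cv2.COLOR_RGB2GRAY),(3,3),0).astype(float)
gx=np.abs(cv2.Sobel(g,-1,1,0));gy=np.abs(cv2.Sobel(g,-1,0,1))
def ang(pts,z):
    p=np.array([plane(w,u,v,z)[:2] for u,v in pts],np.float32); vx,vy,x,y=cv2.fitLine(p,cv2.DIST_HUBER,0,.001,.001).ravel(); return np.degrees(np.arctan2(vy,vx)),p.mean(0)
for x0 in(299,346):
    print('lever',ang([(x0-6+gx[v,x0-6:x0+7].argmax(),v) for v in range(160,255)],.106))
print('plate',ang([(u,167+gy[167:181,u].argmax()) for u in list(range(230,290))+list(range(360,440))],.015))
for c in((241.5,149),(429.5,153)):print('screw',plane(w,*c,.018))
a=plane(w,241.5,149,.018);b=plane(w,429.5,153,.018);print(np.degrees(np.arctan2(b[1]-a[1],b[0]-a[0])))
print('hub top',plane(w,325,38,.106))
m=g>238
n,l,st,ce=cv2.connectedComponentsWithStats(m[130:170,220:450].astype(np.uint8));print([(int(s[4]),(c+[220,130]).round(1)) for s,c in zip(st[1:],ce[1:]) if s[4]>20])
E
```

```text
lever (np.float32(-86.70841), array([ 0.5617298 , -0.23776257], dtype=float32))
lever (np.float32(-86.32622), array([ 0.58465916, -0.2361019 ], dtype=float32))
plate (np.float32(2.869844), array([ 0.5855532 , -0.22232018], dtype=float32))
screw [ 0.51560467 -0.2114981   0.018     ]
screw [ 0.64717099 -0.20476927  0.018     ]
2.927787499966372
hub top [ 0.56962777 -0.16260176  0.106     ]
[(38, array([327.1, 133. ])), (22, array([340.7, 144. ])), (245, array([429.3, 152. ]))]
```

```bash
python3 -c "
from rig import *
print(hand_in())"
```

```text
the job is handed in; nothing more can be done
None
```

I pressed the round, square and mushroom keys fully down in that order. The job was handed in at about 16 s with the gripper holding the lever about 0.6° from highest lift, as measured in the wrist camera; I did not check plug travel or key spring-back by camera, and no verdict came back.

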